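# Snap the light cover onto the vial tray

## Task

The filled vial tray has to go into the fridge, so put its white cover on. Lift the cover by its ridge, lower it squarely over the vials without dropping it and let go, so that it rests loosely on the tray's two spring clips; then press down on it above each clip until both ends have snapped under and the cover sits fully home all round. Do not shift or knock over the wash bottle, the beaker or the timer.

Things in the scene. Friction and masses are not known exactly. Their poses are not given: they have to be found in the camera images.
- vial_tray: Aluminium vial tray, fixed. Origin: centre of its underside on the bench; z up, y along its long side. Foot slab 96 (x) x 169 (y) mm with a flat shoulder at height 22 mm; on it a deck 80 x 140 mm up to 42 mm, its upper edges bevelled (4 mm in, 5 mm down). 2 ml vials stand in the deck, tops at 58 mm. Keep the arm clear of the fixed carboy behind it (x 0.67 to 0.94 m, y 0.07 to 0.34 m, 0.38 m tall).
- tray_clip_a (a point): Nose of the spring-steel clip (28 mm wide, top at 36 mm) at the middle of the tray's +y end: y = 79 mm, height 27 mm in the tray's frame. The cover laid on loosely rests on the slopes of both noses about 10 mm above home; pushing an end down with 10 to 13 N makes its clip spring outward and snap back over the cover's end tab.
- tray_clip_b (a point): The same for the like clip at the tray's -y end: y = -79 mm, height 27 mm in the tray's frame.
- tray_seat (a point): Centre of the tray at the height of its shoulder (22 mm): where the cover's origin lies when fully home, with the same yaw as the tray (either way round); axes as the tray's.
- cover: White plastic cover, loose, open below, 160 g. Origin: centre of its underside; z up, y along its long side. Skirt 90 (x) x 150 (y) mm outside, 84 x 144 mm inside (2 mm clearance round the tray's deck), flat top at 43 mm. At the foot of each short side a 3 mm thick, 38 mm wide tab sticks out to y = +82 / -82 mm and goes under the tray's clip.
- cover_handle (a point): Middle of the ridge handle on the cover's top, 54 mm above its underside; axes as the cover's. The ridge is 18 mm thick (x), 66 mm long (y), from 43 to 65 mm height: grasp it from above across x.
- cover_end_a (a point): Top of the round thumb rest for pressing (25 mm wide) at the cover's +y end: y = 56 mm, 45 mm above its underside; axes as the cover's.
- cover_end_b (a point): Top of the round thumb rest for pressing (25 mm wide) at the cover's -y end: y = -56 mm, 45 mm above its underside; axes as the cover's.
- wash_bottle: White wash bottle, 68 mm wide, 170 mm tall, loose bystander. Origin: centre of its underside.
- beaker: Glass beaker, 61 mm wide, 69 mm tall, loose bystander. Origin: centre of its underside.
- timer: Small white bench timer, 42 x 62 x 62 mm, loose bystander. Origin: centre of its underside.

How it is judged:
By the outcome, as a careful person would: the job done as asked, in the order asked, and still so for the second after the job is handed in, with the robot touching nothing.
It also fails if it takes over 58 s, if anything falls off the work surface, if the arm or the gripper's body presses on something with over 40 N, if the wrist force passes 120 N, or if a joint passes its speed limit or range.

## Robot

A 6-joint arm with a two-finger parallel gripper is mounted at the origin on a cart in front of the work surface, level with it; the furniture and walls round the work are solid. World frame = base frame: x ahead of the robot, y to its left, z up, the work surface at z = 0. Lengths are in mm, angles in degrees, forces in N, time in s.
With the tool pointing down it reaches from about 325 to 850 mm from the base axis. Payload 15.5 kg.
Tool frame: the origin (TCP) lies midway between the tips of the shut fingers; the grasp point (between the pads) lies 19 mm behind it; z points along the fingers, y is the line along which they close (so a half turn about z gives the same grasp; the last joint's range is limited). The gripper opens to 91 mm and grips with 3 to 60 N. Pads are 32 mm wide; open, the fingers measure 118 mm over their backs; the gripper's body (76 mm by 178 mm) begins 60 mm behind the grasp point.
Start: joints at [60.934, 28.281, 77.091, -0, 74.628, -5.472], TCP at [250.158, 572.754, 213.915] pointing down, gripper open.
Joint ranges: [-166.48, 166.48], [-47.26, 123.95], [12.59, 153.08], [-70.14, 250.14], [6.76, 159.57], [-176.63, 176.63]. Speed limits (degrees/s): [108.29, 108.29, 147.25, 172.46, 172.46, 172.46].

## Interface

Orientations are given as a 3x3 rotation matrix whose columns are the frame's x, y, z axes.
In Python, from plant import telemetry, optics, ticket gives the robot as it stands.
- The arm moves only by the shell command python3 -m handwheel 'ROWS' [FORCE]. ROWS is JSON, a list of rows, each an object of numbers: "dx", "dy", "dz": the shift along the tool's x, y, z in cm; "rx", "ry", "rz": the turn, a rotation vector about the tool's x, y, z in rad; "claw": the opening, from 0 (shut) to 1 (fully open). In form: [{"dx": .., "dy": .., "dz": .., "rx": .., "ry": .., "rz": .., "claw": ..}, ...]. A call has 1 to 20 rows; each row is the pose to reach, as a shift and turn from the pose commanded when the call began, along the tool's axes at that moment; what a row does not reach only later rows make up. A row lasts 1/10 s, in which the tool goes at most 50 mm and 8.59 degrees, less where a joint would pass 70% of its speed; a pose out of reach is approached as far as the arm can. A call with a gripper value outside its range is refused whole. The fingers move at their own pace and stop on an object; FORCE is the grip in N (left out, the last holds). Time passes only in rows, so rows that repeat a pose let the fingers close. It gives the time, the measured TCP pose, the force, the opening and the grip force at its end, in the units of the state.
- telemetry.state(): the state, without advancing time (a new reading comes with each control period).
- optics.read_camera(name): name is "scene" or "top" or "wrist"; returns a dict with "img" (420x560x3 uint8, red, green, blue), "fovy" (degrees; the focal length in pixels is half the picture's height over the tangent of half this angle, whatever the lens; pixels are square), "cx", "cy" (the principal point, pixels), "world_to_cam" (4x4, takes a point from world to camera coordinates). Camera axes: x right, y down, z forward; pixel columns grow to the right and rows downward; lengths in mm; the calibration is good to about 2 mm. The wrist camera is an equidistant fisheye: a pixel r from the principal point sees the ray r / f radians off the axis. A picture is of the moment at which its call begins. There is no depth.
- ticket.sign_off(): hands the job in; it is judged then, once.
The state is a dict: "t": time; "joint_pos": joint angles; "qd": joint speeds; "joint_efforts": joint torques, N m; "eef_pos": TCP position; "tool_rot": TCP orientation; "wrist_force": force on the tool from outside, world axes, zero at the start; "torque": the same for the moment, N m; "width": opening from 0.0 (shut) to 1.0 (fully open); "grip_force": force on a finger pad.
Only numpy, scipy, OpenCV 4.12 (cv2) and the standard library are available. Lean on these libraries where they do the work, as an engineer would, in place of code of your own. Each camera call takes 0.05 s, during which the arm holds its last target. There are 200 camera calls.

## Working session

There is one attempt and no reset: what is moved stays moved. The work goes in short steps, Python scripts to look and compute and a shell command to move; the robot and the scene stay as the last step left them, time stands still between calls to the robot, and variables do not carry over. Pictures are saved under pics/ and viewed, at most 10 in all, crops included, and the job is handed in when it is done.

```bash
mkdir -p pics
cat > h.py <<'E'
import numpy as np, cv2
from plant import telemetry, optics, ticket
def cam(n):
    c=optics.read_camera(n); c['f']=210/np.tan(np.radians(c['fovy']/2)); c['n']=n; return c
def save(c,name): cv2.imwrite('pics/'+name,c['img'][:,:,::-1])
def ray(c,u,v):
    x,y=u-c['cx'],v-c['cy']
    if c['n']=='wrist':
        r=np.hypot(x,y)+1e-9; th=r/c['f']; d=np.array([x/r*np.sin(th),y/r*np.sin(th),np.cos(th)])
    else: d=np.array([x/c['f'],y/c['f'],1.])
    T=np.array(c['world_to_cam']); R=T[:3,:3]
    return -R.T@T[:3,3], R.T@d
def onz(c,u,v,z):
    o,d=ray(c,u,v); return o+d*(z-o[2])/d[2]
def proj(c,p):
    T=np.array(c['world_to_cam']); q=T[:3,:3]@np.array(p,float)+T[:3,3]
    if c['n']=='wrist':
        r=np.hypot(q[0],q[1])+1e-9; k=c['f']*np.arctan2(r,q[2])/r
    else: k=c['f']/q[2]
    return np.array([c['cx']+k*q[0],c['cy']+k*q[1]])
E
python3 - <<'E'
from h import *
ims=[]
for n in ('scene','top','wrist'):
    c=cam(n); save(c,n+'0.png'); o,_=ray(c,280,210); print(n,o.round(),c['fovy'],c['cx'],c['cy'])
s=telemetry.state(); print(s)
E
```

```text
scene [-112. -557.  862.] 42.23618460883252 281.2391182863039 212.8118878544124
top [ 466.  164. 1148.] 46.67988363951421 278.53408051959457 204.60607112806136
wrist [186. 602. 384.] 65.70646984690485 278.4812602387447 209.5290897345209
{'t': 0.15, 'joint_pos': array([ 6.09343802e+01,  2.83073600e+01,  7.71176575e+01,  2.79876051e-04,
        7.46263326e+01, -5.47010479e+00]), 'qd': array([-0.00121823, -0.04889777, -0.15042965,  0.01558385,  0.01621308,
       -0.08357584]), 'joint_efforts': array([ 1.42525816e-03, -8.79205084e+01, -3.82053137e+01,  7.05462322e-02,
        5.02173125e-02, -1.78507307e-04]), 'eef_pos': array([250.02156901, 572.5199575 , 213.47593129]), 'tool_rot': array([[-9.16393526e-01,  4.00278293e-01, -4.39514664e-04],
       [ 4.00278525e-01,  9.16393198e-01, -7.81073169e-04],
       [ 9.01216133e-05, -8.91698677e-04, -9.99999598e-01]]), 'wrist_force': array([-0.4339546 , -0.60507424,  0.58461068]), 'torque': array([-0.03718364, -0.01804385,  0.00156442]), 'grip_force': 0.0, 'width': 1.0033368043568898}
```

View pics/top0.png

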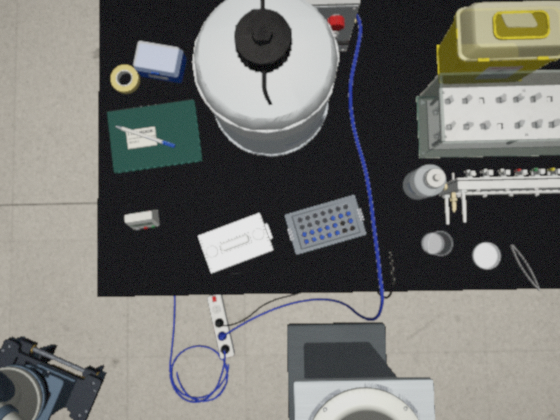

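View pics/scene0.png

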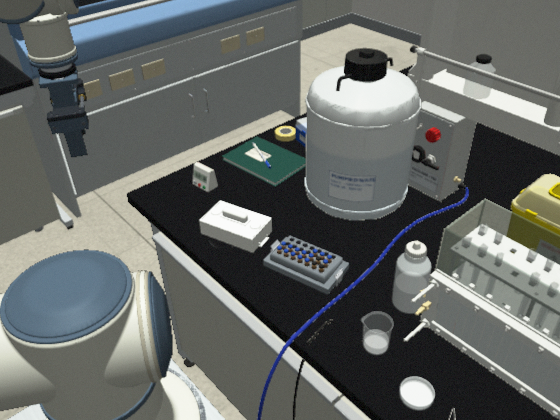

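The top view shows the cover at (236,243), the tray at (326,224), the timer at (142,219), the bottle at (428,180) and the beaker at (437,243). The scene view agrees.

Run:
```python
from h import *
c=cam('top'); g=c['img'].astype(int)
def rect(mask,box,z):
    m=np.zeros(mask.shape,np.uint8); x0,y0,x1,y1=box; m[y0:y1,x0:x1]=mask[y0:y1,x0:x1]
    m=cv2.morphologyEx(m,cv2.MORPH_CLOSE,np.ones((7,7)))
    k=max(cv2.findContours(m,0,2)[0],key=cv2.contourArea)
    b=cv2.boxPoints(cv2.minAreaRect(k)); P=np.array([onz(c,u,v,z)[:2] for u,v in b])
    e=P[1]-P[0]; e2=P[2]-P[1]
    L=e if np.linalg.norm(e)>np.linalg.norm(e2) else e2
    print(P.mean(0).round(1),np.linalg.norm(e).round(1),np.linalg.norm(e2).round(1),'long-axis yaw',np.degrees(np.arctan2(L[1],L[0])).round(1), b.round(0).tolist())
mn=g.min(2)
rect((mn>170).astype(np.uint8),(185,200,285,285),43)
rect((mn>40).astype(np.uint8),(278,185,375,262),22)
rect((mn>70).astype(np.uint8),(278,185,375,262),22)
s=telemetry.state(); p=s['eef_pos'];R=s['tool_rot']
w=cam('wrist'); Rw=np.array(w['world_to_cam'])[:3,:3]
print('cam in tool', R.T@(ray(w,0,0)[0]-p), 'axis in tool',(R.T@Rw.T).round(3).tolist())
```

```text
[472.5 282.6] 159.1 90.0 long-axis yaw -70.6 [[197.0, 236.0], [262.0, 211.0], [276.0, 248.0], [211.0, 273.0]]
[519.8  69.7] 209.3 155.1 long-axis yaw -89.7 [[283.0, 187.0], [373.0, 185.0], [375.0, 252.0], [285.0, 254.0]]
[511.3  72.4] 194.2 99.1 long-axis yaw -75.3 [[282.0, 214.0], [362.0, 191.0], [374.0, 232.0], [294.0, 255.0]]
cam in tool [  70.5777759     0.8002443  -170.62039702] axis in tool [[-0.001, -0.968, -0.252], [1.0, -0.001, -0.0], [-0.0, -0.252, 0.968]]
```

```bash
cat >> h.py <<'E'
def plan(xyz,yaw):
    "tool rows for TCP to xyz (mm), tool pointing down, tool y at world angle yaw (deg, mod 180)"
    from scipy.spatial.transform import Rotation as Ro
    s=telemetry.state(); p=s['eef_pos'];R=s['tool_rot']
    cur=np.degrees(np.arctan2(R[1,1],R[0,1])); yaw=cur+(yaw-cur+90)%180-90
    c_,s_=np.cos(np.radians(yaw)),np.sin(np.radians(yaw))
    G=np.array([[-s_,c_,0],[c_,s_,0],[0,0,-1.]])
    print('t',s['t'],'at',p.round(1),'yaw',cur.round(2),'d cm',(R.T@(np.array(xyz)-p)/10).round(3),'rot',Ro.from_matrix(R.T@G).as_rotvec().round(4))
E
python3 -c "
from h import *
plan([472,270,190],19.4)"
```

```text
t 0.25 at [250.1 572.6 213.6] yaw 66.41 d cm [-32.45  -18.845   2.373] rot [-6.000e-04  2.000e-04  8.204e-01]
```

```bash
python3 -m handwheel '[{"dx":-4,"dy":-2.3,"dz":0.3,"rz":0.1},{"dx":-8,"dy":-4.6,"dz":0.6,"rz":0.2},{"dx":-12,"dy":-7,"dz":0.9,"rz":0.3},{"dx":-16,"dy":-9.3,"dz":1.2,"rz":0.4},{"dx":-20,"dy":-11.6,"dz":1.5,"rz":0.5},{"dx":-24,"dy":-13.9,"dz":1.8,"rz":0.6},{"dx":-28,"dy":-16.2,"dz":2.1,"rz":0.7},{"dx":-31,"dy":-18,"dz":2.3,"rz":0.78},{"dx":-32.45,"dy":-18.85,"dz":2.4,"rz":0.82},{"dx":-32.45,"dy":-18.85,"dz":2.4,"rz":0.82},{"dx":-32.45,"dy":-18.85,"dz":2.4,"rz":0.82},{"dx":-32.45,"dy":-18.85,"dz":2.4,"rz":0.82},{"dx":-32.45,"dy":-18.85,"dz":2.4,"rz":0.82}]' 30; python3 -c "
from h import *
c=cam('wrist');save(c,'w1.png')"
```

```text
$[0]: bad value
```

View pics/w1.png

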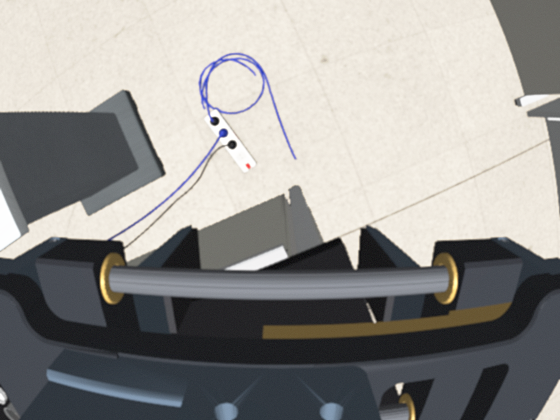

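The call was refused (it probably wants every key). In the wrist view the gripper hides everything below row 230, so I'll stop about 75 mm short of the cover along the tool's -x.

```bash
python3 -c "
from h import *
plan([497,211,190],19.4)"; python3 -m handwheel '[{"dx":0,"dy":0,"dz":0,"rx":0,"ry":0,"rz":0,"claw":1.0}]' 30
```

```text
t 0.3 at [250.1 572.6 213.7] yaw 66.4 d cm [-37.101 -23.257   2.378] rot [-4.000e-04  1.000e-04  8.204e-01]
t: 0.4
eef_pos: [250.1, 572.7, 213.8]
tool_rot: [[-0.916, 0.4, -0.0], [0.4, 0.916, -0.0], [0.0, -0.0, -1.0]]
wrist_force: [-0.3, -0.2, 0.7]
width: 1.0
grip_force: 0.0
```

```bash
python3 -m handwheel '[{"dx":-3.7,"dy":-2.3,"dz":0.2,"rx":0,"ry":0,"rz":0.08,"claw":1},{"dx":-7.4,"dy":-4.6,"dz":0.5,"rx":0,"ry":0,"rz":0.16,"claw":1},{"dx":-11.1,"dy":-7,"dz":0.7,"rx":0,"ry":0,"rz":0.25,"claw":1},{"dx":-14.8,"dy":-9.3,"dz":1,"rx":0,"ry":0,"rz":0.33,"claw":1},{"dx":-18.5,"dy":-11.6,"dz":1.2,"rx":0,"ry":0,"rz":0.41,"claw":1},{"dx":-22.2,"dy":-13.9,"dz":1.4,"rx":0,"ry":0,"rz":0.49,"claw":1},{"dx":-26,"dy":-16.3,"dz":1.7,"rx":0,"ry":0,"rz":0.57,"claw":1},{"dx":-29.7,"dy":-18.6,"dz":1.9,"rx":0,"ry":0,"rz":0.66,"claw":1},{"dx":-33.4,"dy":-20.9,"dz":2.1,"rx":0,"ry":0,"rz":0.74,"claw":1},{"dx":-36,"dy":-22.5,"dz":2.3,"rx":0,"ry":0,"rz":0.8,"claw":1},{"dx":-37.1,"dy":-23.3,"dz":2.4,"rx":0,"ry":0,"rz":0.82,"claw":1},{"dx":-37.1,"dy":-23.3,"dz":2.4,"rx":0,"ry":0,"rz":0.82,"claw":1},{"dx":-37.1,"dy":-23.3,"dz":2.4,"rx":0,"ry":0,"rz":0.82,"claw":1},{"dx":-37.1,"dy":-23.3,"dz":2.4,"rx":0,"ry":0,"rz":0.82,"claw":1}]' 30; python3 -c "
from h import *
c=cam('wrist');save(c,'w2.png')"
```

```text
t: 1.8
eef_pos: [496.2, 211.8, 190.0]
tool_rot: [[-0.334, 0.942, -0.0], [0.942, 0.334, 0.0], [0.0, -0.0, -1.0]]
wrist_force: [0.2, -0.2, 0.7]
width: 1.001
grip_force: 0.0
```

View pics/w2.png

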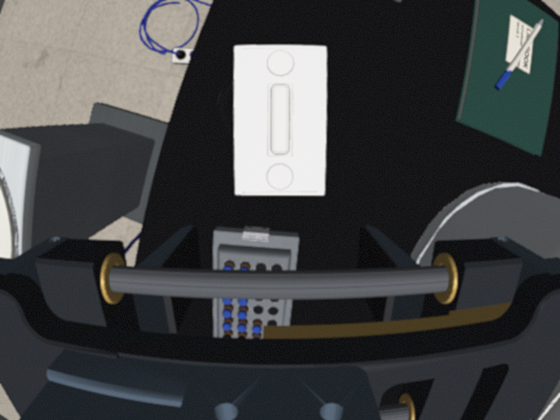

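The cover's top is at columns 234–327, rows 44–195, with its handle at (280,118). The tray's left end is at (256,235). I'll measure the cover and then go and look at the tray.

```bash
cat >> h.py <<'E'
def rect(c,mask,box,z,verbose=True):
    x0,y0,x1,y1=box; m=np.zeros(mask.shape,np.uint8); m[y0:y1,x0:x1]=mask[y0:y1,x0:x1]
    m=cv2.morphologyEx(m,cv2.MORPH_CLOSE,np.ones((5,5)))
    k=max(cv2.findContours(m,0,1)[0],key=cv2.contourArea)[:,0]
    P=np.array([onz(c,u,v,z)[:2] for u,v in k],np.float32)
    b=cv2.boxPoints(cv2.minAreaRect(P)); e=[b[1]-b[0],b[2]-b[1]]; n=[np.linalg.norm(q) for q in e]
    S=e[int(n[1]<n[0])]; yaw=np.degrees(np.arctan2(S[1],S[0]))%180
    print('centre',b.mean(0).round(1),'sides',np.round(n,1),'short-axis yaw',yaw.round(2)); return b.mean(0),yaw
E
python3 - <<'E'
from h import *
c=cam('wrist'); g=c['img'].astype(int).min(2)
print(g[118,225:240],g[118,320:335],g[36:50,300],g[188:202,300])
rect(c,g>150,(210,20,350,215),43)
rect(c,g>215,(210,20,350,215),43)
plan([536,0,190],15)
E
```

```text
[ 21  22  17  19  20  16  14  50 121 199 236 240 239 239 239] [239 239 240 240 241 230 165  84  27  17  20  25  22  20  23] [ 19  20  21  16  22  21  17  34 101 183 233 236 235 237] [239 239 236 231 235 240 231 151  58  19  18  17  22  21]
centre [471.7 286.6] sides [149.9  90.1] short-axis yaw 19.08
centre [471.5 286.5] sides [148.   88.8] short-axis yaw 19.35
t 1.9 at [496.3 211.7 190. ] yaw 19.53 d cm [-2.1281e+01 -3.3360e+00 -1.0000e-03] rot [ 0.     -0.0001  0.0791]
```

```bash
python3 -m handwheel '[{"dx":-3,"dy":-0.5,"dz":0,"rx":0,"ry":0,"rz":0.01,"claw":1},{"dx":-7,"dy":-1.1,"dz":0,"rx":0,"ry":0,"rz":0.03,"claw":1},{"dx":-11,"dy":-1.7,"dz":0,"rx":0,"ry":0,"rz":0.04,"claw":1},{"dx":-15,"dy":-2.4,"dz":0,"rx":0,"ry":0,"rz":0.06,"claw":1},{"dx":-19,"dy":-3,"dz":0,"rx":0,"ry":0,"rz":0.07,"claw":1},{"dx":-21.3,"dy":-3.3,"dz":0,"rx":0,"ry":0,"rz":0.08,"claw":1},{"dx":-21.3,"dy":-3.3,"dz":0,"rx":0,"ry":0,"rz":0.08,"claw":1},{"dx":-21.3,"dy":-3.3,"dz":0,"rx":0,"ry":0,"rz":0.08,"claw":1},{"dx":-21.3,"dy":-3.3,"dz":0,"rx":0,"ry":0,"rz":0.08,"claw":1}]' 30; python3 -c "
from h import *
c=cam('wrist');i=c['img'][10:235,190:400,::-1];cv2.imwrite('pics/w3.png',cv2.resize(i,None,fx=2.6,fy=2.6,interpolation=cv2.INTER_CUBIC))
g=c['img'].astype(int).min(2); 
for r in (60,120,180): print(g[r,200:360:2])
for q in (260,300):print(g[10:230:2,q])"
```

```text
t: 2.8
eef_pos: [536.3, 0.1, 189.9]
tool_rot: [[-0.257, 0.966, -0.0], [0.966, 0.257, 0.0], [0.0, -0.0, -1.0]]
wrist_force: [-0.8, 0.3, 0.1]
width: 0.995
grip_force: 0.0
[ 34  39  35  37  35  34  36  38  34  33  35  37  33  88 191 198 162 144
 180 191 138  61  73  77  63  80 138 191 194 128  57  68  72  65  83 166
 191 196 113  87  91  90  88  94 185 186 195  94  88  88  89  87 102 198
 185 175 137 180 192 184  89  31  36  31  39  37  36  32  38  35  33  38
  33  35  37  33  34  36  36  39]
[ 35  30  38  35  34  37  33  36  37  37  35  36  35  65 177 195 166 143
 181 185 190 193 162 155 176 197 191 186 186 192 197 171 162 184 190 189
 189 188 196 196 170 172 191 189 189 189 191 193 175 161 171 186 193 189
 187 177 151 183 190 182  88  32  36  37  39  35  33  34  37  35  39  36
  35  36  38  37  39  40  39  38]
[ 37  37  36  39  34  36  34  33  38  36  36  36  36  33 114 185 184 138
 167 186 187 185 190 184 185 184 186 185 187 187 187 186 188 189 188 188
 186 191 188 190 189 187 188 189 188 189 189 188 188 190 190 189 188 187
 186 187 187 184 185 146  40  36  38  36  38  37  36  35  37
[... 242 characters left out ...]
188 169  87  78  81  86
 134 197 188 187 202 130  73  87  85 110 183 188 185 192 142  67  61  62
  68 131 186 188 194 166 105  69  78  82 105 171 189 187 169 167 189 189
 211 233 217 199 221  83  36  35  36  37  41  50  65  76  76  58  36  37
  37  37]
[ 35  34  36  35  32  35  36  39  36  34  37  34  33  96 185 191 195 193
 149 171 184 187 152  88  86  89  87  90 169 183 189 143  91  92  92  93
  96 171 184 190 141  91  92  91  92  97 181 187 195 159  93  91  92  93
  94 171 191 192 168  93  91  93  89  89 149 192 188 200  95  88  88  89
  86 132 189 189 193 111  83  86  81  81 123 192 190 190 188 184 184 186
 184 184 138  38  35  35  38  36  35  35  36  35  40  36  45  60  69  67
  49  36]
```

View pics/w3.png

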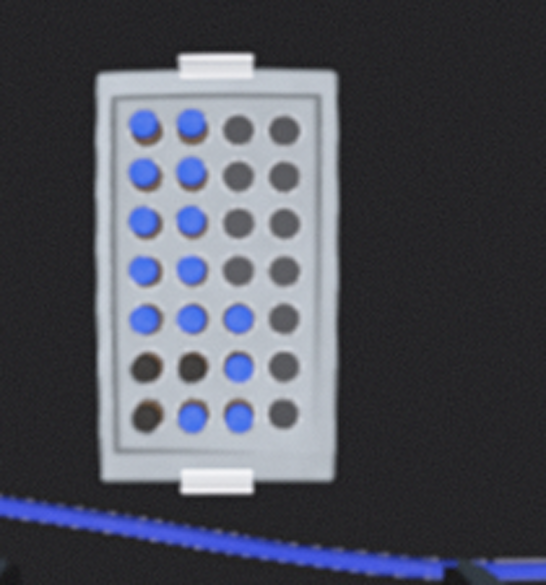

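The tray's slab is seen whole in the crop (columns 97–337, rows 70–482), with clips at (216,65) and (217,481). I'll fit the slab at 22 mm and check it with the clips.

Run:
```python
from h import *
c=cam('wrist'); I=c['img'].astype(int)
m=(I.max(2)>90).astype(np.uint8); m[:20]=0; m[202:]=0; m[:,:215]=0; m[:,330:]=0
m=cv2.morphologyEx(m,cv2.MORPH_CLOSE,np.ones((17,17)))
m=cv2.morphologyEx(m,cv2.MORPH_OPEN,np.ones((3,45)))
a,yaw=rect(c,m>0,(215,15,330,215),22)
# robust edges: medians of left/right per row, top/bottom per col, as line fits
def line(pts,z=22):
    P=np.array([onz(c,u,v,z)[:2] for u,v in pts],np.float32); return cv2.fitLine(P,cv2.DIST_HUBER,0,.01,.01).ravel()
g=I.max(2)
def cross(arr,th=112): 
    i=np.argmax(arr>th); return i-(arr[i]-th)/(arr[i]-arr[i-1])
rows=range(50,190,2)
L=line([(200+cross(g[r,200:]),r) for r in rows]); Rr=line([(350-cross(g[r,350:200:-1]),r) for r in rows])
cols=[*range(234,254),*range(292,314)]
T=line([(q,15+cross(g[15:,q])) for q in cols]); B=line([(q,203-cross(g[203:100:-1,q])) for q in cols])
for n,l in zip('LRTB',(L,Rr,T,B)): print(n,np.degrees(np.arctan2(l[1],l[0]))%180)
def X(a,b):
    s=np.linalg.solve(np.array([[a[0],-b[0]],[a[1],-b[1]]]),b[2:]-a[2:]); return a[2:]+s[0]*a[:2]
K=np.array([X(L,T),X(Rr,T),X(Rr,B),X(L,B)]); print(K.mean(0),[np.linalg.norm(K[i]-K[i-1]).round(1) for i in range(4)])
# clips
w=(I.min(2)>202).astype(np.uint8)
for y0,y1 in((25,45),(185,205)):
    mm=np.zeros_like(w);mm[y0:y1,245:300]=w[y0:y1,245:300]; v,u=np.nonzero(mm); print('clip',onz(c,(u.min()+u.max())/2,(v.min()+v.max())/2,33)[:2].round(1),u.min(),u.max(),v.min(),v.max())
plan([471.6,286.6,110],19.2)
```

```text
centre [509.7  79.9] sides [169.4  97.4] short-axis yaw 14.94
L 104.929756
R 104.90858
T 14.8455515
B 14.972754
[509.6723   79.90587] [np.float32(168.8), np.float32(96.3), np.float32(168.6), np.float32(96.2)]
clip [488.9 159.1] 259 287 31 40
clip [530.7   1.3] 259 287 190 198
t 2.9 at [536.3   0.  189.9] yaw 14.94 d cm [29.354  1.13   7.999] rot [-0.0001 -0.0002 -0.0744]
```

Tray: (509.7, 79.9), yaw 14.9; both clips agree. Cover: (471.6, 286.6), yaw 19.2. Going above the cover with the claw at 0.5.

```bash
python3 -m handwheel '[{"dx":3,"dy":0.1,"dz":0.5,"rx":0,"ry":0,"rz":-0.01,"claw":0.5},{"dx":7,"dy":0.3,"dz":1.5,"rx":0,"ry":0,"rz":-0.02,"claw":0.5},{"dx":11,"dy":0.4,"dz":2.5,"rx":0,"ry":0,"rz":-0.03,"claw":0.5},{"dx":15,"dy":0.6,"dz":3.5,"rx":0,"ry":0,"rz":-0.04,"claw":0.5},{"dx":19,"dy":0.7,"dz":5,"rx":0,"ry":0,"rz":-0.05,"claw":0.5},{"dx":23,"dy":0.9,"dz":6,"rx":0,"ry":0,"rz":-0.06,"claw":0.5},{"dx":27,"dy":1,"dz":7,"rx":0,"ry":0,"rz":-0.07,"claw":0.5},{"dx":29.35,"dy":1.13,"dz":8,"rx":0,"ry":0,"rz":-0.0744,"claw":0.5},{"dx":29.35,"dy":1.13,"dz":8,"rx":0,"ry":0,"rz":-0.0744,"claw":0.5},{"dx":29.35,"dy":1.13,"dz":8,"rx":0,"ry":0,"rz":-0.0744,"claw":0.5},{"dx":29.35,"dy":1.13,"dz":8,"rx":0,"ry":0,"rz":-0.0744,"claw":0.5}]' 30; python3 -c "
from h import *
plan([471.6,286.6,48],19.2)
c=cam('scene');i=c['img'][110:270,150:350,::-1];cv2.imwrite('pics/s4.png',cv2.resize(i,None,fx=3,fy=3,interpolation=cv2.INTER_CUBIC))"
```

```text
t: 4.0
eef_pos: [472.4, 285.2, 110.2]
tool_rot: [[-0.327, 0.945, 0.0], [0.945, 0.327, -0.0], [-0.0, 0.0, -1.0]]
wrist_force: [-0.3, 0.4, -0.1]
width: 0.499
grip_force: 0.0
t 4.0 at [472.4 285.2 110.2] yaw 19.11 d cm [ 0.16  -0.032  6.222] rot [ 0.0003  0.0001 -0.0016]
```

View pics/s4.png

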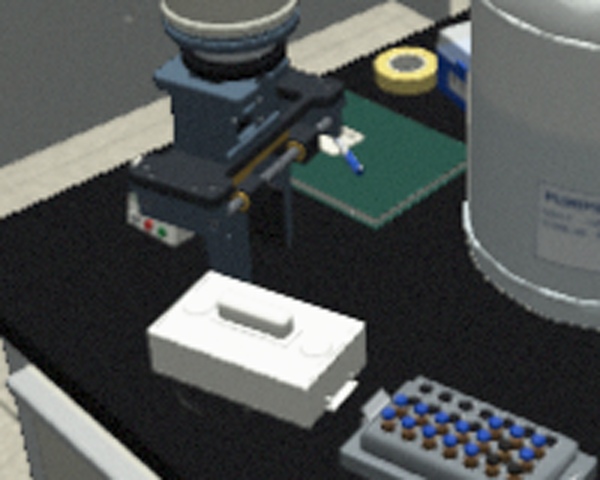

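The gripper hangs with its tips at about crop (248,260), above and behind the ridge at (255,320). I'll check that this is only perspective before descending.

Run:
```python
from h import *
c=cam('scene')
for p in ([472.4,285.2,110],[471.6,286.6,65],[509.7,79.9,42]): print(p,(proj(c,p)-[150,110])*3)
```

```text
[472.4, 285.2, 110] [252.3658531  258.21812441]
[471.6, 286.6, 65] [254.41009544 303.43654955]
[509.7, 79.9, 42] [468.69062763 433.26603546]
```

It is only perspective, and the points agree. Descend and grasp.

```bash
python3 -m handwheel '[{"dx":0.1,"dy":-0.03,"dz":1,"rx":0,"ry":0,"rz":0,"claw":0.5},{"dx":0.16,"dy":-0.03,"dz":2.5,"rx":0,"ry":0,"rz":0,"claw":0.5},{"dx":0.16,"dy":-0.03,"dz":4,"rx":0,"ry":0,"rz":0,"claw":0.5},{"dx":0.16,"dy":-0.03,"dz":5.2,"rx":0,"ry":0,"rz":0,"claw":0.5},{"dx":0.16,"dy":-0.03,"dz":5.9,"rx":0,"ry":0,"rz":0,"claw":0.5},{"dx":0.16,"dy":-0.03,"dz":6.2,"rx":0,"ry":0,"rz":0,"claw":0.5},{"dx":0.16,"dy":-0.03,"dz":6.2,"rx":0,"ry":0,"rz":0,"claw":0.5},{"dx":0.16,"dy":-0.03,"dz":6.2,"rx":0,"ry":0,"rz":0,"claw":0.5},{"dx":0.16,"dy":-0.03,"dz":6.2,"rx":0,"ry":0,"rz":0,"claw":0},{"dx":0.16,"dy":-0.03,"dz":6.2,"rx":0,"ry":0,"rz":0,"claw":0},{"dx":0.16,"dy":-0.03,"dz":6.2,"rx":0,"ry":0,"rz":0,"claw":0},{"dx":0.16,"dy":-0.03,"dz":6.2,"rx":0,"ry":0,"rz":0,"claw":0},{"dx":0.16,"dy":-0.03,"dz":6.2,"rx":0,"ry":0,"rz":0,"claw":0},{"dx":0.16,"dy":-0.03,"dz":6.2,"rx":0,"ry":0,"rz":0,"claw":0},{"dx":0.16,"dy":-0.03,"dz":6.2,"rx":0,"ry":0,"rz":0,"claw":0}]' 30
```

```text
t: 5.6
eef_pos: [471.6, 286.9, 48.1]
tool_rot: [[-0.327, 0.945, 0.0], [0.945, 0.327, 0.0], [-0.0, 0.0, -1.0]]
wrist_force: [-0.3, 0.0, 5.9]
width: 0.195
grip_force: 30.0
```

```bash
python3 -m handwheel '[{"dx":0,"dy":0,"dz":-0.5,"rx":0,"ry":0,"rz":0,"claw":0},{"dx":0,"dy":0,"dz":-1.5,"rx":0,"ry":0,"rz":0,"claw":0},{"dx":0,"dy":0,"dz":-3,"rx":0,"ry":0,"rz":0,"claw":0},{"dx":0,"dy":0,"dz":-4.5,"rx":0,"ry":0,"rz":0,"claw":0},{"dx":0,"dy":0,"dz":-6,"rx":0,"ry":0,"rz":0,"claw":0},{"dx":0,"dy":0,"dz":-7.5,"rx":0,"ry":0,"rz":0,"claw":0},{"dx":0,"dy":0,"dz":-9,"rx":0,"ry":0,"rz":0,"claw":0},{"dx":0,"dy":0,"dz":-10,"rx":0,"ry":0,"rz":0,"claw":0},{"dx":0,"dy":0,"dz":-10,"rx":0,"ry":0,"rz":0,"claw":0},{"dx":0,"dy":0,"dz":-10,"rx":0,"ry":0,"rz":0,"claw":0}]' 40; python3 -c "
from h import *
plan([509.7,79.9,148],14.9)
c=cam('wrist');save(c,'w5.png')"
```

```text
t: 6.6
eef_pos: [471.4, 286.8, 147.8]
tool_rot: [[-0.327, 0.945, -0.0], [0.945, 0.327, -0.0], [-0.0, -0.0, -1.0]]
wrist_force: [0.0, 0.2, -2.4]
width: 0.194
grip_force: 40.0
t 6.6 at [471.4 286.8 147.8] yaw 19.1 d cm [-2.0808e+01 -3.1520e+00 -2.0000e-02] rot [-0.0001  0.      0.0734]
```

View pics/w5.png

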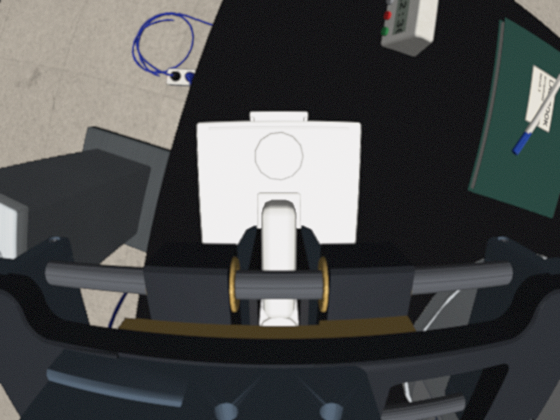

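The held cover's end edge runs along row 123 from column 198 to 360, with the thumb rest at (278,156). I'll get its offset in the tool from these edges.

Run:
```python
from h import *
c=cam('wrist'); g=c['img'].astype(int).min(2)
s=telemetry.state(); p=s['eef_pos'];R=s['tool_rot']; z=p[2]-5
def cross(a,th=130):
    i=np.argmax(a>th); return i-(a[i]-th)/(a[i]-a[i-1])
T=lambda u,v: (R.T@(onz(c,u,v,z)-p))[:2]
rows=range(135,225,3)
L=np.array([T(180+cross(g[r,180:]),r) for r in rows]); Q=np.array([T(380-cross(g[r,380:200:-1]),r) for r in rows])
B=np.array([T(q,115+cross(g[115:,q])) for q in [*range(206,246,3),*range(312,356,3)]])
for n,P,k in (('L',L,0),('R',Q,0),('end',B,1)):
    f=np.polyfit(P[:,k],P[:,1-k],1); print(n,'slope deg',np.degrees(np.arctan(f[0])).round(2),'at0',f[1].round(2), P[:,1-k].std().round(2))
```

```text
L slope deg 0.05 at0 -44.25 0.08
R slope deg -0.1 at0 45.6 0.06
end slope deg 0.07 at0 74.77 0.04
```

The cover is square in the tool, about 0.7 mm off in measured y. Carrying it over the tray.

```bash
python3 -c "
from h import *
plan([508.8,79.9,140],14.9)"; python3 -m handwheel '[{"dx":-1.5,"dy":-0.3,"dz":0,"rx":0,"ry":0,"rz":0,"claw":0},{"dx":-4,"dy":-0.7,"dz":0,"rx":0,"ry":0,"rz":0.01,"claw":0},{"dx":-7,"dy":-1.1,"dz":0,"rx":0,"ry":0,"rz":0.02,"claw":0},{"dx":-10,"dy":-1.6,"dz":0,"rx":0,"ry":0,"rz":0.03,"claw":0},{"dx":-13,"dy":-2,"dz":0,"rx":0,"ry":0,"rz":0.04,"claw":0},{"dx":-16,"dy":-2.5,"dz":0,"rx":0,"ry":0,"rz":0.05,"claw":0},{"dx":-18.5,"dy":-2.9,"dz":0,"rx":0,"ry":0,"rz":0.06,"claw":0},{"dx":-20.2,"dy":-3.15,"dz":0,"rx":0,"ry":0,"rz":0.07,"claw":0},{"dx":-20.78,"dy":-3.24,"dz":0.5,"rx":0,"ry":0,"rz":0.0734,"claw":0},{"dx":-20.78,"dy":-3.24,"dz":1,"rx":0,"ry":0,"rz":0.0734,"claw":0},{"dx":-20.78,"dy":-3.24,"dz":2,"rx":0,"ry":0,"rz":0.0734,"claw":0},{"dx":-20.78,"dy":-3.24,"dz":3,"rx":0,"ry":0,"rz":0.0734,"claw":0},{"dx":-20.78,"dy":-3.24,"dz":3.5,"rx":0,"ry":0,"rz":0.0734,"claw":0},{"dx":-20.78,"dy":-3.24,"dz":3.5,"rx":0,"ry":0,"rz":0.0734,"claw":0},{"dx":-20.78,"dy":-3.24,"dz":3.5,"rx":0,"ry":0,"rz":0.0734,"claw":0}]' 40;  python3 -c "
from h import *
plan([508.8,79.9,82],14.9)"
```

```text
t 6.7 at [471.1 286.7 147.3] yaw 19.1 d cm [-20.775  -3.209   0.733] rot [-0.0011  0.0002  0.0733]
t: 8.2
eef_pos: [508.9, 80.2, 112.8]
tool_rot: [[-0.258, 0.966, -0.0], [0.966, 0.258, -0.0], [0.0, -0.0, -1.0]]
wrist_force: [0.7, 0.3, -1.1]
width: 0.194
grip_force: 40.0
t 8.2 at [508.9  80.2 112.8] yaw 14.93 d cm [-0.029 -0.016  3.083] rot [-0.0003 -0.      0.0005]
```

```bash
python3 -m handwheel '[{"dx":-0.03,"dy":-0.02,"dz":0.5,"rx":0,"ry":0,"rz":0,"claw":0},{"dx":-0.03,"dy":-0.02,"dz":1,"rx":0,"ry":0,"rz":0,"claw":0},{"dx":-0.03,"dy":-0.02,"dz":1.5,"rx":0,"ry":0,"rz":0,"claw":0},{"dx":-0.03,"dy":-0.02,"dz":2,"rx":0,"ry":0,"rz":0,"claw":0},{"dx":-0.03,"dy":-0.02,"dz":2.3,"rx":0,"ry":0,"rz":0,"claw":0},{"dx":-0.03,"dy":-0.02,"dz":2.5,"rx":0,"ry":0,"rz":0,"claw":0},{"dx":-0.03,"dy":-0.02,"dz":2.6,"rx":0,"ry":0,"rz":0,"claw":0},{"dx":-0.03,"dy":-0.02,"dz":2.7,"rx":0,"ry":0,"rz":0,"claw":0},{"dx":-0.03,"dy":-0.02,"dz":2.7,"rx":0,"ry":0,"rz":0,"claw":0}]' 40
```

```text
t: 9.1
eef_pos: [508.8, 79.6, 85.9]
tool_rot: [[-0.257, 0.966, 0.0], [0.966, 0.257, -0.0], [-0.0, 0.0, -1.0]]
wrist_force: [1.1, -0.2, -2.7]
width: 0.196
grip_force: 40.0
```

```bash
python3 -m handwheel '[{"dx":0,"dy":0,"dz":0.1,"rx":0,"ry":0,"rz":0,"claw":0},{"dx":0,"dy":0,"dz":0.2,"rx":0,"ry":0,"rz":0,"claw":0},{"dx":0,"dy":0,"dz":0.3,"rx":0,"ry":0,"rz":0,"claw":0},{"dx":0,"dy":0,"dz":0.4,"rx":0,"ry":0,"rz":0,"claw":0},{"dx":0,"dy":0,"dz":0.45,"rx":0,"ry":0,"rz":0,"claw":0},{"dx":0,"dy":0,"dz":0.5,"rx":0,"ry":0,"rz":0,"claw":0},{"dx":0,"dy":0,"dz":0.5,"rx":0,"ry":0,"rz":0,"claw":0}]' 40
```

```text
t: 9.8
eef_pos: [508.8, 79.6, 80.8]
tool_rot: [[-0.257, 0.966, -0.0], [0.966, 0.257, -0.0], [0.0, -0.0, -1.0]]
wrist_force: [0.6, -0.8, -2.4]
width: 0.198
grip_force: 40.0
```

Still hanging freely at 80.8; another 1–2 mm gently.

```bash
python3 -m handwheel '[{"dx":0,"dy":0,"dz":0.04,"rx":0,"ry":0,"rz":0,"claw":0},{"dx":0,"dy":0,"dz":0.08,"rx":0,"ry":0,"rz":0,"claw":0},{"dx":0,"dy":0,"dz":0.08,"rx":0,"ry":0,"rz":0,"claw":0}]' 40;python3 -m handwheel '[{"dx":0,"dy":0,"dz":0.04,"rx":0,"ry":0,"rz":0,"claw":0},{"dx":0,"dy":0,"dz":0.08,"rx":0,"ry":0,"rz":0,"claw":0},{"dx":0,"dy":0,"dz":0.08,"rx":0,"ry":0,"rz":0,"claw":0}]' 40
```

```text
t: 10.1
eef_pos: [508.9, 79.6, 80.1]
tool_rot: [[-0.257, 0.966, 0.0], [0.966, 0.257, 0.0], [0.0, 0.0, -1.0]]
wrist_force: [-0.9, 1.0, -2.2]
width: 0.195
grip_force: 40.0
t: 10.4
eef_pos: [508.9, 79.7, 79.4]
tool_rot: [[-0.257, 0.966, 0.0], [0.966, 0.257, 0.0], [0.0, 0.0, -1.0]]
wrist_force: [-0.9, 2.7, 2.2]
width: 0.195
grip_force: 40.0
```

Contact with both slopes. Release and rise.

```bash
python3 -m handwheel '[{"dx":0,"dy":0,"dz":0,"rx":0,"ry":0,"rz":0,"claw":0.3},{"dx":0,"dy":0,"dz":0,"rx":0,"ry":0,"rz":0,"claw":0.5},{"dx":0,"dy":0,"dz":0,"rx":0,"ry":0,"rz":0,"claw":0.5},{"dx":0,"dy":0,"dz":0,"rx":0,"ry":0,"rz":0,"claw":0.5},{"dx":0,"dy":0,"dz":-1,"rx":0,"ry":0,"rz":0,"claw":0.5},{"dx":0,"dy":0,"dz":-3,"rx":0,"ry":0,"rz":0,"claw":0.5},{"dx":-2,"dy":0,"dz":-6,"rx":0,"ry":0,"rz":0,"claw":0.5},{"dx":-5,"dy":0,"dz":-9,"rx":0,"ry":0,"rz":0,"claw":0},{"dx":-7.5,"dy":0,"dz":-11,"rx":0,"ry":0,"rz":0,"claw":0},{"dx":-7.5,"dy":0,"dz":-11,"rx":0,"ry":0,"rz":0,"claw":0},{"dx":-7.5,"dy":0,"dz":-11,"rx":0,"ry":0,"rz":0,"claw":0},{"dx":-7.5,"dy":0,"dz":-11,"rx":0,"ry":0,"rz":0,"claw":0}]' 40
python3 - <<'E'
from h import *
c=cam('wrist'); g=c['img'].astype(int).min(2)
save(c,'w6.png')
E
```

```text
t: 11.6
eef_pos: [527.3, 7.8, 188.8]
tool_rot: [[-0.257, 0.966, -0.001], [0.966, 0.257, 0.0], [0.001, -0.001, -1.0]]
wrist_force: [-0.6, -0.7, 0.3]
width: 0.096
grip_force: 0.0
```

View pics/w6.png

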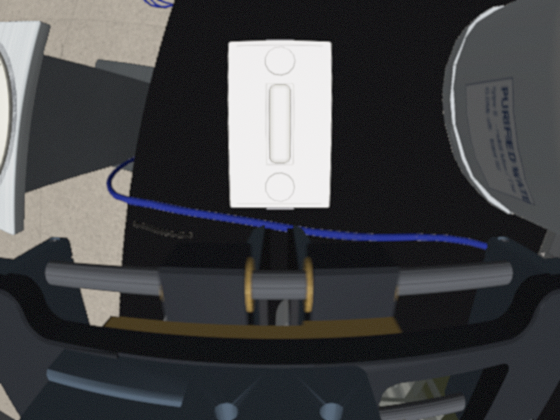

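The cover lies square on the tray, columns 229–331 and rows 41–207, with thumb rests at (280,61) and (280,186). Now measuring it and working out the press targets.

Run:
```python
from h import *
c=cam('wrist'); g=c['img'].astype(int).min(2)
a,y=rect(c,g>150,(200,15,350,215),74.5)
d=np.array([np.cos(np.radians(y+90)),np.sin(np.radians(y+90))])
A=a+56*d;B=a-56*d;print(A,B)
plan([*B,86],y); plan([*A,86],y)
```

```text
centre [509.4  79.8] sides [150.6  89.9] short-axis yaw 14.91
[495.02612 133.92404] [523.8523    25.697197]
t 11.7 at [527.3   8.  188.6] yaw 14.95 d cm [ 1.796  0.137 10.259] rot [-0.0016 -0.0007  0.0006]
t 11.7 at [527.3   8.  188.6] yaw 14.95 d cm [12.996  0.143 10.267] rot [-0.0016 -0.0007  0.0006]
```

```bash
python3 -m handwheel '[{"dx":1.0,"dy":0.05,"dz":2,"rx":0,"ry":0,"rz":0,"claw":0},{"dx":1.8,"dy":0.07,"dz":5,"rx":0,"ry":0,"rz":0,"claw":0},{"dx":1.8,"dy":0.07,"dz":8,"rx":0,"ry":0,"rz":0,"claw":0},{"dx":1.8,"dy":0.07,"dz":9.7,"rx":0,"ry":0,"rz":0,"claw":0},{"dx":1.8,"dy":0.07,"dz":10.2,"rx":0,"ry":0,"rz":0,"claw":0},{"dx":1.8,"dy":0.07,"dz":10.2,"rx":0,"ry":0,"rz":0,"claw":0},{"dx":1.8,"dy":0.07,"dz":10.2,"rx":0,"ry":0,"rz":0,"claw":0}]' 40; python3 -m handwheel '[{"dx":0,"dy":0,"dz":0.3,"rx":0,"ry":0,"rz":0,"claw":0},{"dx":0,"dy":0,"dz":0.6,"rx":0,"ry":0,"rz":0,"claw":0},{"dx":0,"dy":0,"dz":0.8,"rx":0,"ry":0,"rz":0,"claw":0},{"dx":0,"dy":0,"dz":1.0,"rx":0,"ry":0,"rz":0,"claw":0},{"dx":0,"dy":0,"dz":1.0,"rx":0,"ry":0,"rz":0,"claw":0}]' 40
```

```text
t: 12.4
eef_pos: [524.5, 24.9, 88.0]
tool_rot: [[-0.257, 0.966, 0.001], [0.966, 0.257, -0.0], [-0.0, 0.001, -1.0]]
wrist_force: [-0.5, -0.0, 0.3]
width: 0.004
grip_force: 0.0
t: 12.9
eef_pos: [524.0, 24.7, 77.1]
tool_rot: [[-0.257, 0.966, -0.0], [0.966, 0.257, 0.0], [0.0, -0.0, -1.0]]
wrist_force: [-1.0, -0.5, -0.1]
width: 0.006
grip_force: 0.0
```

```bash
python3 -m handwheel '[{"dx":0,"dy":0,"dz":0.1,"rx":0,"ry":0,"rz":0,"claw":0},{"dx":0,"dy":0,"dz":0.2,"rx":0,"ry":0,"rz":0,"claw":0},{"dx":0,"dy":0,"dz":0.3,"rx":0,"ry":0,"rz":0,"claw":0},{"dx":0,"dy":0,"dz":0.3,"rx":0,"ry":0,"rz":0,"claw":0}]' 40; python3 -m handwheel '[{"dx":0,"dy":0,"dz":0.1,"rx":0,"ry":0,"rz":0,"claw":0},{"dx":0,"dy":0,"dz":0.2,"rx":0,"ry":0,"rz":0,"claw":0},{"dx":0,"dy":0,"dz":0.3,"rx":0,"ry":0,"rz":0,"claw":0},{"dx":0,"dy":0,"dz":0.3,"rx":0,"ry":0,"rz":0,"claw":0}]' 40
```

```text
t: 13.3
eef_pos: [524.4, 24.8, 74.6]
tool_rot: [[-0.257, 0.966, 0.001], [0.966, 0.257, 0.0], [0.0, 0.001, -1.0]]
wrist_force: [-1.4, 1.8, 5.9]
width: 0.006
grip_force: 2.7
t: 13.7
eef_pos: [524.0, 24.7, 71.2]
tool_rot: [[-0.257, 0.966, -0.0], [0.966, 0.257, -0.0], [0.0, -0.0, -1.0]]
wrist_force: [-0.6, 0.9, 0.1]
width: 0.007
grip_force: 0.0
```

```bash
python3 -m handwheel '[{"dx":0,"dy":0,"dz":0.1,"rx":0,"ry":0,"rz":0,"claw":0},{"dx":0,"dy":0,"dz":0.2,"rx":0,"ry":0,"rz":0,"claw":0},{"dx":0,"dy":0,"dz":0.3,"rx":0,"ry":0,"rz":0,"claw":0},{"dx":0,"dy":0,"dz":0.3,"rx":0,"ry":0,"rz":0,"claw":0}]' 40; python3 -m handwheel '[{"dx":0,"dy":0,"dz":0.1,"rx":0,"ry":0,"rz":0,"claw":0},{"dx":0,"dy":0,"dz":0.15,"rx":0,"ry":0,"rz":0,"claw":0},{"dx":0,"dy":0,"dz":0.15,"rx":0,"ry":0,"rz":0,"claw":0}]' 40
```

```text
t: 14.1
eef_pos: [524.4, 24.7, 68.7]
tool_rot: [[-0.257, 0.966, 0.001], [0.966, 0.257, 0.0], [-0.0, 0.001, -1.0]]
wrist_force: [-1.8, -0.4, 9.3]
width: 0.003
grip_force: 5.1
t: 14.4
eef_pos: [524.5, 24.9, 68.3]
tool_rot: [[-0.257, 0.966, 0.001], [0.966, 0.257, 0.0], [-0.0, 0.001, -1.0]]
wrist_force: [-7.2, 1.9, 34.7]
width: 0.007
grip_force: 17.3
```

End B hit a hard stop at 68.3 (34.7 N), so it is down. Lift over the ridge to end A.

```bash
python3 -m handwheel '[{"dx":0,"dy":0,"dz":-1,"rx":0,"ry":0,"rz":0,"claw":0},{"dx":0,"dy":0,"dz":-3,"rx":0,"ry":0,"rz":0,"claw":0},{"dx":1,"dy":0,"dz":-5,"rx":0,"ry":0,"rz":0,"claw":0},{"dx":4,"dy":0,"dz":-5,"rx":0,"ry":0,"rz":0,"claw":0},{"dx":7,"dy":0,"dz":-5,"rx":0,"ry":0,"rz":0,"claw":0},{"dx":10,"dy":0,"dz":-5,"rx":0,"ry":0,"rz":0,"claw":0},{"dx":11.2,"dy":0,"dz":-4,"rx":0,"ry":0,"rz":0,"claw":0},{"dx":11.2,"dy":0,"dz":-3,"rx":0,"ry":0,"rz":0,"claw":0},{"dx":11.2,"dy":0,"dz":-2.2,"rx":0,"ry":0,"rz":0,"claw":0},{"dx":11.2,"dy":0,"dz":-2.2,"rx":0,"ry":0,"rz":0,"claw":0},{"dx":11.2,"dy":0,"dz":-2.2,"rx":0,"ry":0,"rz":0,"claw":0}]' 40; python3 -c "
from h import *
plan([494.8,133.9,77],14.9)"
```

```text
t: 15.5
eef_pos: [495.5, 132.0, 88.5]
tool_rot: [[-0.256, 0.967, -0.001], [0.967, 0.256, -0.0], [-0.0, -0.001, -1.0]]
wrist_force: [-0.7, 0.3, -0.3]
width: 0.003
grip_force: 0.0
t 15.5 at [495.5 132.   88.5] yaw 14.84 d cm [ 0.197 -0.019  1.145] rot [-0.0008  0.     -0.0011]
```

```bash
python3 -m handwheel '[{"dx":0.1,"dy":0,"dz":0.4,"rx":0,"ry":0,"rz":0,"claw":0},{"dx":0.15,"dy":0,"dz":0.8,"rx":0,"ry":0,"rz":0,"claw":0},{"dx":0.15,"dy":0,"dz":1.1,"rx":0,"ry":0,"rz":0,"claw":0},{"dx":0.15,"dy":0,"dz":1.3,"rx":0,"ry":0,"rz":0,"claw":0},{"dx":0.15,"dy":0,"dz":1.3,"rx":0,"ry":0,"rz":0,"claw":0}]' 40; python3 -m handwheel '[{"dx":0,"dy":0,"dz":0.1,"rx":0,"ry":0,"rz":0,"claw":0},{"dx":0,"dy":0,"dz":0.2,"rx":0,"ry":0,"rz":0,"claw":0},{"dx":0,"dy":0,"dz":0.3,"rx":0,"ry":0,"rz":0,"claw":0},{"dx":0,"dy":0,"dz":0.3,"rx":0,"ry":0,"rz":0,"claw":0}]' 40
```

```text
t: 16.0
eef_pos: [494.8, 134.4, 75.6]
tool_rot: [[-0.257, 0.966, -0.0], [0.966, 0.257, -0.0], [0.0, -0.0, -1.0]]
wrist_force: [0.7, 0.3, 0.3]
width: 0.004
grip_force: 0.0
t: 16.4
eef_pos: [495.2, 134.5, 73.0]
tool_rot: [[-0.257, 0.966, 0.001], [0.966, 0.257, 0.0], [-0.0, 0.001, -1.0]]
wrist_force: [-0.3, -0.5, 4.5]
width: 0.006
grip_force: 2.4
```

```bash
python3 -m handwheel '[{"dx":0,"dy":0,"dz":0.1,"rx":0,"ry":0,"rz":0,"claw":0},{"dx":0,"dy":0,"dz":0.2,"rx":0,"ry":0,"rz":0,"claw":0},{"dx":0,"dy":0,"dz":0.2,"rx":0,"ry":0,"rz":0,"claw":0}]' 40
```

```text
t: 16.7
eef_pos: [495.0, 134.4, 70.9]
tool_rot: [[-0.257, 0.966, 0.0], [0.966, 0.257, 0.0], [-0.0, 0.0, -1.0]]
wrist_force: [0.4, 0.6, 0.5]
width: 0.007
grip_force: 0.0
```

Snapped past the peak; follow through to the hard stop.

```bash
python3 -m handwheel '[{"dx":0,"dy":0,"dz":0.1,"rx":0,"ry":0,"rz":0,"claw":0},{"dx":0,"dy":0,"dz":0.2,"rx":0,"ry":0,"rz":0,"claw":0},{"dx":0,"dy":0,"dz":0.3,"rx":0,"ry":0,"rz":0,"claw":0},{"dx":0,"dy":0,"dz":0.3,"rx":0,"ry":0,"rz":0,"claw":0}]' 40
```

```text
t: 17.1
eef_pos: [494.9, 134.4, 67.6]
tool_rot: [[-0.257, 0.966, -0.0], [0.966, 0.257, -0.0], [0.0, -0.0, -1.0]]
wrist_force: [0.3, 0.2, 0.2]
width: 0.007
grip_force: 0.0
```

```bash
python3 -m handwheel '[{"dx":0,"dy":0,"dz":0.08,"rx":0,"ry":0,"rz":0,"claw":0},{"dx":0,"dy":0,"dz":0.08,"rx":0,"ry":0,"rz":0,"claw":0}]' 40
```

```text
t: 17.3
eef_pos: [495.0, 134.4, 67.3]
tool_rot: [[-0.257, 0.966, 0.0], [0.966, 0.257, -0.0], [-0.0, 0.0, -1.0]]
wrist_force: [-1.8, -0.4, 7.0]
width: 0.002
grip_force: 3.6
```

```bash
python3 -m handwheel '[{"dx":0,"dy":0,"dz":0.05,"rx":0,"ry":0,"rz":0,"claw":0},{"dx":0,"dy":0,"dz":0.05,"rx":0,"ry":0,"rz":0,"claw":0}]' 40; python3 -m handwheel '[{"dx":0,"dy":0,"dz":-1,"rx":0,"ry":0,"rz":0,"claw":0},{"dx":0,"dy":0,"dz":-3,"rx":0,"ry":0,"rz":0,"claw":0},{"dx":-1,"dy":0,"dz":-5,"rx":0,"ry":0,"rz":0,"claw":0},{"dx":-4,"dy":0,"dz":-5,"rx":0,"ry":0,"rz":0,"claw":0},{"dx":-7,"dy":0,"dz":-5,"rx":0,"ry":0,"rz":0,"claw":0},{"dx":-10,"dy":0,"dz":-5,"rx":0,"ry":0,"rz":0,"claw":0},{"dx":-11.2,"dy":0,"dz":-3,"rx":0,"ry":0,"rz":0,"claw":0},{"dx":-11.2,"dy":0,"dz":-1.4,"rx":0,"ry":0,"rz":0,"claw":0},{"dx":-11.2,"dy":0,"dz":-0.6,"rx":0,"ry":0,"rz":0,"claw":0},{"dx":-11.2,"dy":0,"dz":-0.3,"rx":0,"ry":0,"rz":0,"claw":0},{"dx":-11.2,"dy":0,"dz":-0.2,"rx":0,"ry":0,"rz":0,"claw":0},{"dx":-11.2,"dy":0,"dz":-0.2,"rx":0,"ry":0,"rz":0,"claw":0}]' 40
```

```text
t: 17.5
eef_pos: [495.0, 134.4, 67.2]
tool_rot: [[-0.257, 0.966, 0.0], [0.966, 0.257, 0.0], [-0.0, 0.0, -1.0]]
wrist_force: [-4.9, -0.9, 17.6]
width: 0.01
grip_force: 9.0
t: 18.7
eef_pos: [524.0, 26.5, 69.0]
tool_rot: [[-0.258, 0.966, 0.001], [0.966, 0.258, -0.0], [-0.0, 0.001, -1.0]]
wrist_force: [0.9, 0.5, 0.1]
width: 0.004
grip_force: 0.0
```

```bash
python3 -m handwheel '[{"dx":-0.1,"dy":0,"dz":0.1,"rx":0,"ry":0,"rz":0,"claw":0},{"dx":-0.1,"dy":0,"dz":0.2,"rx":0,"ry":0,"rz":0,"claw":0},{"dx":-0.1,"dy":0,"dz":0.2,"rx":0,"ry":0,"rz":0,"claw":0}]' 40; python3 -m handwheel '[{"dx":0,"dy":0,"dz":0.06,"rx":0,"ry":0,"rz":0,"claw":0},{"dx":0,"dy":0,"dz":0.06,"rx":0,"ry":0,"rz":0,"claw":0}]' 40
```

```text
t: 19.0
eef_pos: [524.4, 25.2, 67.2]
tool_rot: [[-0.257, 0.966, 0.001], [0.966, 0.257, -0.0], [-0.0, 0.001, -1.0]]
wrist_force: [-1.8, 0.0, 10.3]
width: 0.004
grip_force: 5.6
t: 19.2
eef_pos: [524.4, 25.2, 67.2]
tool_rot: [[-0.257, 0.966, 0.002], [0.966, 0.257, -0.0], [-0.001, 0.001, -1.0]]
wrist_force: [-5.8, -0.8, 23.5]
width: 0.001
grip_force: 11.9
```

Both ends stop at 67.2, which is home. Withdraw and look.

```bash
python3 -m handwheel '[{"dx":0,"dy":0,"dz":-1,"rx":0,"ry":0,"rz":0,"claw":0},{"dx":0,"dy":0,"dz":-3,"rx":0,"ry":0,"rz":0,"claw":0},{"dx":0,"dy":0,"dz":-6,"rx":0,"ry":0,"rz":0,"claw":0},{"dx":-2,"dy":0,"dz":-10,"rx":0,"ry":0,"rz":0,"claw":0},{"dx":-2,"dy":0,"dz":-12,"rx":0,"ry":0,"rz":0,"claw":0},{"dx":-2,"dy":0,"dz":-12,"rx":0,"ry":0,"rz":0,"claw":0},{"dx":-2,"dy":0,"dz":-12,"rx":0,"ry":0,"rz":0,"claw":0},{"dx":-2,"dy":0,"dz":-12,"rx":0,"ry":0,"rz":0,"claw":0}]' 40
python3 - <<'E'
from h import *
c=cam('wrist'); g=c['img'].astype(int).min(2)
rect(c,g>215,(200,15,350,215),65)
a=cv2.resize(c['img'][15:225,190:370],None,fx=2,fy=2)
d=cam('scene')['img'][150:360,190:440]; b=cv2.resize(d,(500,420))
cv2.imwrite('pics/f7.png',np.hstack([a,b[:420]])[:,:,::-1] if a.shape[0]==420 else a)
E
```

```text
t: 20.0
eef_pos: [528.5, 6.1, 185.1]
tool_rot: [[-0.257, 0.966, -0.001], [0.966, 0.257, 0.0], [0.001, -0.001, -1.0]]
wrist_force: [0.2, -0.2, -0.8]
width: 0.006
grip_force: 0.0
centre [510.2  78.9] sides [148.6  88.4] short-axis yaw 14.59
```

View pics/f7.png

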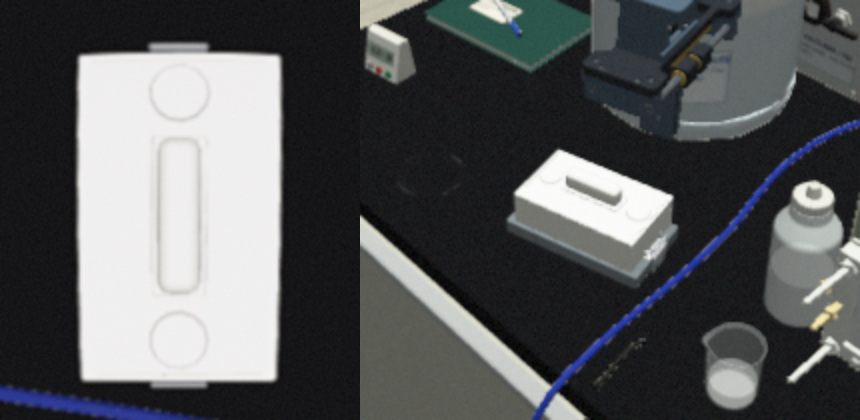

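The picture shows the cover fully down on the slab, with clip ends visible at (179,47) and (179,384). The bystanders are where they were, and the robot touches nothing.

```bash
python3 -c "
from h import *
print(ticket.sign_off())"
```

```text
the job is handed in; nothing more can be done
None
```

The cover is on the vial tray: I laid it loosely on the clips, then pressed each end down to home (thumb rests at 67 mm at both ends). The wash bottle, beaker and timer look undisturbed in the last picture, and I handed the job in at about 20 s; no verdict came back.

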